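Seat a bar in the drilling fixture and screw the clamp down

TASK

Slide the aluminium bar along its channel until it is fully home against the fixture's end stop, without ramming it. Then screw the round knurled knob down (clockwise) until the clamp foot presses the bar firmly, with about 25 N and never hard enough to mark it (60 N), and let go so that the screw holds the bar there. Leave the other things on the bench where they are.

Things in the scene. Friction and masses are not known exactly. Their poses are not given: they have to be found in the camera images.
- fixture: Drilling fixture bolted to the bench: dark steel bed 200 x 115 mm, 12 mm thick, x from -145 to +55 mm. Origin under the clamp screw's axis at bench level; x runs along the bar channel towards the end stop, z up. Two guide rails (10 mm high above the bed, x from -57 to +35 mm) leave a channel 33 mm wide for the bar.
- end_stop: Steel plate standing across the far end of the channel, 56 mm wide, 26 mm high above the bed; origin at the middle of the lower edge of the face that the bar meets. Fixed to the fixture. Never push the bar onto it with more than 45 N.
- stop_face (a point): Point on the end stop's face that the bar meets, on the channel's centre line, 12 mm above the bed (35 mm beyond the screw's axis, 24 mm above the bench); axes as the fixture's.
- bar: Loose aluminium bar 130 mm long (its x), 30 wide, 25 high, 0.18 to 0.37 kg, lying on the bed in the channel, its +x end under or just before the bridge, its -x end towards the robot; starts 20 to 45 mm short of the end stop. Origin at the centre of its underside (12 mm above the bench), end faces at x = -65 and +65 mm. Home, its -x end lies 95 mm before the screw's axis.
- bar_end (a point): Centre of the bar's +x end face, the one that meets the end stop.
- spindle: Vertical clamp screw through the bridge, knob on top, round rubber-faced foot (22 mm across) below; it only goes up and down. Origin on its axis, 58 mm above the bench when fully raised. Raised, its foot is 7 to 12 mm above the bar's top: it was set by hand and no reading tells how much. The foot is stiff: once it touches, the force grows by about 20 N per mm (75 N per rad of knob).
- knob_top (a point): Centre of the top face of the knurled steel knob: round, 40 mm across, 28 mm high, so its lower face is 28 mm below this point; z up. It is 132 mm above the bench when fully raised and falls as the knob is screwed down. 24 mm lie free between knob and bridge when raised. Grip it anywhere round its side.
- knob (a joint): Knob angle, rad: 0 raised (start), growing clockwise seen from above, at most 7. A turn lowers knob and foot by 24 mm (3.82 mm per rad): the hand must sink with it. The foot meets the bar after 1.8 to 3.2 rad. Thread friction is 0.18 N m either way and holds the screw when left; a foot force F adds 0.0038 F N m: turning down takes 0.18 + 0.0038 F (0.28 at 25 N).
- screwdriver: Screwdriver lying beside the fixture, up to 35 mm high. Bystander: leave it alone (origin at its underside).
- solder_spool: Solder spool, 52 mm across, 36 mm high, standing beside the fixture. Bystander: leave it alone (origin at its underside).
- wrench: Wrench, 140 mm, lying beside the fixture. Bystander: leave it alone (origin at its underside).
- mug: White mug, 90 mm high. Bystander: leave it alone (origin at its underside).
- tumbler: Green glass tumbler, 110 mm high. Bystander: leave it alone (origin at its underside).
- bottle: Plastic bottle, 200 mm high, 64 mm across. Bystander: leave it alone (origin at its underside).
- bit_case: Flat red bit case, 45 x 110 x 22 mm. Bystander: leave it alone (origin at its underside).
- grease_can: Grease jar, 70 mm high, 60 mm across. Bystander: leave it alone (origin at its underside).
- bridge_top (a point): Centre of the top of the grey bridge over the channel, on the screw's axis, 80 mm above the bench. The bridge is 30 mm along the fixture's x, 106 mm along its y, 18 mm thick (underside 62 mm above the bench), on two posts.
Mind the look-alikes: they are no part of the job. What is shaped like the fixture but pink or turquoise is not meant.

How it is judged:
By the outcome, as a careful person would: the job done as asked, in the order asked, and still so for the second after the job is handed in, with the robot touching nothing.
It also fails if it takes over 69 s, if anything falls off the work surface, if the arm or the gripper's body presses on something with over 40 N, if the wrist force passes 120 N, or if a joint passes its speed limit or range.

ROBOT

A 6-joint arm with a two-finger parallel gripper is mounted at the origin on the work surface. World frame = base frame: x ahead of the robot, y to its left, z up, the work surface at z = 0. Lengths are in m, angles in rad, forces in N, time in s.
With the tool pointing down it reaches from about 0.3 to 0.775 m from the base axis. Payload 14.6 kg.
Tool frame: the origin (TCP) lies on the centre line of the jaws, within the pads' length; the fingertips stand ctrl.tcp_to_tips ahead of it and the grasp point (between the pads) lies 2 mm behind it (ctrl.tcp_to_tips is the distance from the TCP to the fingertips, in m); z points along the fingers, y is the line along which they close (so a half turn about z gives the same grasp; the last joint's range is limited). The gripper opens to 94 mm and grips with 3 to 60 N. Pads are 16 mm wide; open, the fingers measure 119 mm over their backs; the gripper's body (75 mm by 177 mm) begins 78 mm behind the grasp point.
Start: joints at [-1.36, 0.3, 1.521, -0, 1.321, -0.067], TCP at [0.151, -0.529, 0.222] pointing down, gripper open.
Joint ranges: [-3.03, 3.03], [-0.79, 2.21], [0.23, 2.52], [-1.04, 4.18], [0, 3.07], [-2.55, 2.55]. Speed limits (rad/s): [2.22, 2.22, 2.57, 3.14, 3.14, 3.14].

INTERFACE

Orientations are given as [roll, pitch, yaw] about the fixed x, y, z axes, in that order (R = Rz(yaw) Ry(pitch) Rx(roll)).
In Python, from station import telemetry, viewer, hand_in, ctrl gives the robot as it stands.
- The arm moves only by the tool step_arm, never from a script. Its argument "plan" is a list of rows, each an object of numbers: "dx", "dy", "dz": the shift along the tool's x, y, z scaled (see below); "rx", "ry", "rz": the turn, a rotation vector about the tool's x, y, z scaled (see below); "claw": the closure, from 0 (fully open) to 1 (shut). In form: [{"dx": .., "dy": .., "dz": .., "rx": .., "ry": .., "rz": .., "claw": ..}, ...]. A call has 1 to 10 rows; each row shifts and turns the commanded pose from where the row before left it, along the tool's axes as they then stand; what a row does not reach is not made up. The controller multiplies each number of a shift by 0.1 m and each number of a turn by 90 degrees. A row lasts 1/10 s, in which the tool goes at most 50 mm and 8.59 degrees, less where a joint would pass 70% of its speed; a pose out of reach is approached as far as the arm can. A call with a number of a shift or a turn outside -1 to 1 is refused whole. A call with a gripper value outside its range is refused whole. The fingers move at their own pace and stop on an object; "grip_force" is the grip in N (left out, the last holds). Time passes only in rows, so rows that do not move let the fingers close. It gives the time, the measured TCP pose, the force, the opening and the grip force at its end, in the units of the state.
- telemetry.get_obs(): the state, without advancing time (a new reading comes with each control period).
- viewer.camera(name): name is "scene" or "top" or "wrist"; returns a dict with "img" (400x640x3 uint8, red, green, blue), "z_map" (400x640 float32, m along the optical axis (not along the pixel's ray), 0 where there is no reading), "fx", "fy", "cx", "cy" (pixels), "R" (3x3) and "t" (3): a world point X has camera coordinates R X + t; the wrist camera has in their place "tool_from_camera" (4x4, takes a point from camera to tool coordinates, whose origin is the TCP and whose axes are the flange's). Camera axes: x right, y down, z forward; pixel columns grow to the right and rows downward; lengths in m; the calibration is good to about 2 mm. A picture is of the moment at which its call begins: read the wrist's pose just before it.
- hand_in(): hands the job in; it is judged then, once.
Trained networks look in a picture, given as the dict that the camera call returned (one of the last four; its "shot" number tells which), for a name from the list of things; names that differ only in an ending like _2 or _b are one class to them, and where a whole thing is asked for, a point or a joint stands for the part that bears it (a point fixed in the world has none). Each returns a list of dicts, best first, with "score" (0 to 1); they miss things now and then, are a little off and sometimes report something else, mostly with a low value. They report only what shows in the picture. A call takes as long as a camera call. They do not tell look-alikes from the thing itself.
- viewer.recognise(target, picture): "rect" ([left, top, right, bottom] in pixels, round what is visible of it).
The state is a dict: "time_s": time; "qpos": joint angles; "joint_vel": joint speeds; "tau": joint torques, N m; "ee_pos": TCP position; "eef_rot": TCP orientation; "force": force on the tool from outside, world axes, zero at the start; "moment": the same for the moment, N m; "grip_width": finger opening in m; "grip_force": force on a finger pad.
Only numpy, scipy, OpenCV 4.12 (cv2) and the standard library are available. Lean on these libraries where they do the work, as an engineer would, in place of code of your own. Each camera call takes 0.05 s, during which the arm holds its last target. There are 200 camera calls.

## Working session

There is one attempt and no reset: what is moved stays moved. The work goes in short steps, Python scripts to look and compute and a tool call to move; the robot and the scene stay as the last step left them, time stands still between calls to the robot, and variables do not carry over. Pictures are saved under pics/ and viewed, at most 10 in all, crops included, and the job is handed in when it is done.

Besides the shell and the picture viewer there is one more tool, called after "Call:" as name(argument=value, ...), one argument or row to a line, values as JSON. step_arm: Moves the arm, as the interface text tells. Shifts and turns lie within -1 to 1; 1 stands for 0.1 m of shift or 90 degrees of turn. Its arguments: {"type":"object","properties":{"plan":{"type":"array"},"grip_force":{"type":"number"}},"required":["plan"]}

```bash
mkdir -p pics; ls; python3 - <<'E'
from station import telemetry, viewer, ctrl
import cv2,numpy as np
print(telemetry.get_obs(), ctrl.tcp_to_tips)
for n in ("top","scene"):
    p=viewer.camera(n)
    cv2.imwrite(f"pics/{n}1.png",p["img"][:,:,::-1])
    np.savez(f"{n}1.npz",**{k:v for k,v in p.items()})
    for t in ("fixture","bar","knob_top","end_stop","bridge_top"):
        try: print(n,t,[(r["rect"],round(r["score"],2)) for r in viewer.recognise(t,p)])
        except Exception as e: print(t,e)
E
```

```text
pics
{'time_s': 0.0, 'qpos': array([-1.35961770e+00,  3.00462503e-01,  1.52157709e+00, -1.45650762e-05,
        1.32071966e+00, -6.65942692e-02]), 'joint_vel': array([ 0.00077377,  0.00203582,  0.00052501, -0.0008864 ,  0.00056527,
       -0.00134688]), 'tau': array([-2.37824388e-04, -5.31808591e+01, -3.52733552e+01,  7.07170973e-02,
        2.43041979e-02, -1.18506209e-04]), 'ee_pos': array([ 0.15076288, -0.52867645,  0.22189273]), 'eef_rot': array([-3.14042770e+00, -6.35552087e-05,  2.77776475e-01]), 'force': array([-0.02612594,  0.37195071, -0.39864433]), 'moment': array([ 0.03137625, -0.03848631, -0.03237826]), 'grip_force': 0.0, 'grip_width': 0.09426388425698456} 0.017
top fixture [([224.4, 248.9, 269.7, 321.3], 0.93), ([390.4, 254.2, 438.7, 319.5], 0.71), ([316.5, 141.6, 361.5, 208.3], 0.61)]
top bar [([333.2, 159.2, 348.5, 198.2], 0.61)]
top knob_top [([411.7, 264.1, 428.3, 279.7], 0.77), ([231.9, 262.6, 244.4, 276.1], 0.7), ([333.7, 143.0, 349.8, 155.6], 0.65), ([441.0, 167.9, 476.0, 192.9], 0.42), ([369.4, 147.3, 389.4, 164.1], 0.37)]
top end_stop [([238.5, 252.1, 257.5, 257.7], 0.67), ([443.3, 215.5, 488.2, 237.4], 0.66), ([335.6, 139.6, 353.8, 148.9], 0.56)]
top bridge_top [([318.8, 141.8, 361.6, 210.1], 0.92), ([224.5, 249.2, 267.4, 319.6], 0.67), ([390.3, 247.9, 441.0, 319.9], 0.62)]
scene fixture [([307.0, 204.3, 373.1, 261.7], 0.92), ([289.5, 127.3, 343.1, 165.2], 0.9), ([181.8, 195.2, 249.5, 247.3], 0.67)]
scene bar [([424.2, 145.5, 449.9, 176.8], 0.68), ([319.2, 207.4, 353.9, 241.3], 0.64)]
scene knob_top [([342.5, 207.6, 358.2, 224.6], 0.7), ([208.0, 193.2, 226.2, 207.3], 0.58), ([318.4, 120.5, 331.5, 135.9], 0.58)]
scene end_stop [([224.5, 217.1, 238.8, 234.1], 0.7)]
scene bridge_top [([289.7, 125.4, 342.0, 169.0], 0.82), ([317.8, 211.1, 355.6, 241.0], 0.75), ([304.6, 202.8, 373.4, 258.0], 0.66), ([184.7, 194.0, 243.9, 242.4], 0.64)]
```

View pics/top1.png

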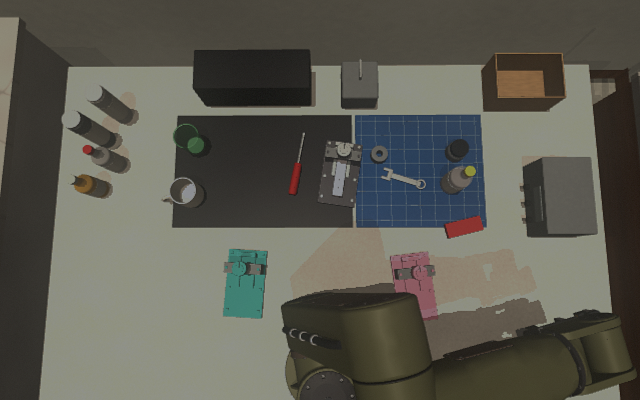

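View pics/scene1.png

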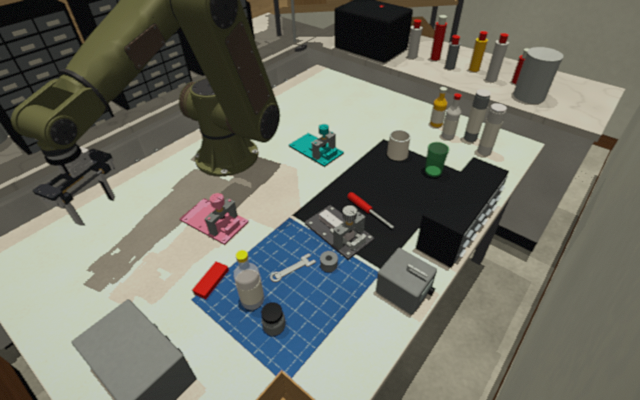

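The real fixture is the dark one at about (340,173) in the top view, with its knob at (344,149) and the bar at about (339,180). In the scene view it is at (340,230). The turquoise and pink ones are decoys. Next I'll measure it from depth.

```bash
cat > h.py <<'E'
import numpy as np, cv2
def cloud(p,box):
    l,t,r,b=box; v,u=np.mgrid[t:b,l:r]; z=p["z_map"][t:b,l:r]
    c=np.stack([(u-p["cx"])/p["fx"]*z,(v-p["cy"])/p["fy"]*z,z],-1)
    X=(c-p["t"])@p["R"] if "R" in p else c
    return X[z>0],p["img"][t:b,l:r][z>0]
E
python3 - <<'E'
from h import *
for n,box in (("top",(312,135,368,215)),("scene",(300,200,380,265))):
    p=np.load(n+"1.npz"); X,c=cloud(p,box)
    def seg(a,b,extra=True):
        return X[(X[:,2]>a)&(X[:,2]<b)]
    k=seg(.122,.140); print(n,"knob",len(k),k.mean(0),k.min(0),k.max(0))
    br=seg(.07,.09); r=cv2.minAreaRect((br[:,:2]*1000).astype(np.float32)); print("bridge",len(br),br.mean(0),r)
    ba=seg(.031,.045); print("bar/stop z band",len(ba),ba.mean(0),cv2.minAreaRect((ba[:,:2]*1000).astype(np.float32)))
    be=seg(.007,.017); print("bed",len(be),cv2.minAreaRect((be[:,:2]*1000).astype(np.float32)))
    print(p["fx"])
E
```

```text
top knob 164 [ 0.63238831 -0.04940164  0.13152722] [ 0.61264851 -0.0680073   0.12250668] [ 0.65336003 -0.03053384  0.13849114]
bridge 261 [ 0.63152329 -0.04959853  0.07931359] ((633.6962890625, -50.08280944824219), (105.9959487915039, 31.868484497070312), 82.01042938232422)
bar/stop z band 392 [ 0.58061522 -0.04186162  0.03680707] ((600.5106201171875, -51.11035919189453), (167.93707275390625, 94.98954772949219), 12.329774856567383)
bed 1249 ((589.1973266601562, -41.34449005126953), (166.17735290527344, 244.95071411132812), 88.76632690429688)
444.3829880706197
scene knob 137 [ 0.63403644 -0.0501881   0.13048331] [ 0.61309266 -0.06801944  0.12283573] [ 0.65218455 -0.02829314  0.13510582]
bridge 271 [ 0.63533055 -0.05628866  0.0784299 ] ((632.4478759765625, -47.92488098144531), (110.71377563476562, 33.251834869384766), 81.41681671142578)
bar/stop z band 519 [ 0.61471769 -0.08565925  0.03594188] ((624.1759643554688, -67.71145629882812), (138.30953979492188, 215.50100708007812), 40.48523712158203)
bed 996 ((585.377197265625, -55.237762451171875), (316.8385925292969, 202.74427795410156), 81.83732604980469)
390.32759309679574
```

Call:
step_arm(
  plan=[
    {"dx": 0.37, "dy": -0.3, "dz": -0.1, "claw": 0},
    {"dx": 0.37, "dy": -0.3, "dz": -0.1, "claw": 0},
    {"dx": 0.37, "dy": -0.3, "dz": -0.1, "claw": 0},
    {"dx": 0.37, "dy": -0.3, "claw": 0},
    {"dx": 0.37, "dy": -0.3, "claw": 0},
    {"dx": 0.37, "dy": -0.3, "claw": 0},
    {"dx": 0.37, "dy": -0.3, "claw": 0},
    {"dx": 0.37, "dy": -0.3, "claw": 0},
    {"dx": 0.37, "dy": -0.3, "claw": 0},
    {"dx": 0.37, "dy": -0.3, "claw": 0},
  ],
)

```text
$.plan[0]: bad value
```

Call:
step_arm(
  plan=[
    {"dx": 0.3, "dy": -0.28, "claw": 0},
    {"dx": 0.3, "dy": -0.28, "claw": 0},
    {"dx": 0.3, "dy": -0.28, "claw": 0},
    {"rz": 0.089, "claw": 0},
    {"rz": 0.089, "claw": 0},
    {"rz": 0.089, "claw": 0},
    {"claw": 0},
    {"claw": 0},
    {"claw": 0},
  ],
)

```text
$.plan[0]: bad value
```

```bash
cat >> h.py <<'E'
from scipy.spatial.transform import Rotation as Ro
def wcloud(p,o,box=(0,0,640,400)):
    X,c=cloud(p,box); T=p["tool_from_camera"]
    X=X@T[:3,:3].T+T[:3,3]
    return X@Ro.from_euler('xyz',o["eef_rot"]).as_matrix().T+o["ee_pos"],c
E
python3 - <<'E'
from h import *
from station import telemetry, viewer
o=telemetry.get_obs(); p=viewer.camera("wrist")
print(o["ee_pos"],o["eef_rot"],o["qpos"],o["force"],o["moment"],o["time_s"]); print(p["tool_from_camera"])
cv2.imwrite("pics/w1.png",p["img"][:,:,::-1]); np.savez("w1.npz",**p,**{k:o[k] for k in("ee_pos","eef_rot")})
X,c=wcloud(p,o)
for a,b in((.122,.14),(.07,.09),(.033,.042),(.008,.0155)):
    s=X[(X[:,2]>a)&(X[:,2]<b)&(abs(X[:,0]-.58)<.15)&(abs(X[:,1]+.045)<.1)]
    if len(s)>20: print(a,len(s),s.mean(0),cv2.minAreaRect((s[:,:2]*1000).astype(np.float32)))
E
```

```text
[ 0.15080987 -0.52889266  0.22244977] [-3.14156817e+00  9.14611660e-06  2.77774947e-01] [-1.35961811e+00  2.99869298e-01  1.52102991e+00 -1.11001821e-05
  1.32071727e+00 -6.65939801e-02] [0.03779861 0.48830464 0.15548562] [-0.03327084 -0.00774061  0.02999639] 0.6
[[ 2.19225481e-04 -9.61221011e-01 -2.75779116e-01  7.94247069e-02]
 [ 9.99999887e-01  3.27273569e-04 -3.45772286e-04  1.92996740e-04]
 [ 4.22618801e-04 -2.75779009e-01  9.61220973e-01 -1.63063491e-01]
 [ 0.00000000e+00  0.00000000e+00  0.00000000e+00  1.00000000e+00]]
```

View pics/w1.png

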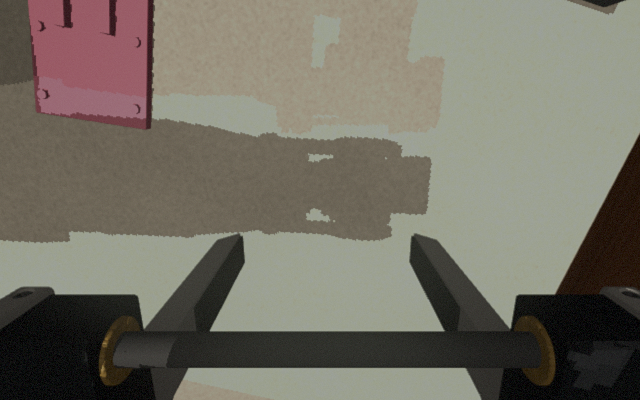

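The arm has not moved: the wrist view shows only the pink decoy at (90,60) and the open fingers. The rows were refused, probably because every key has to be present, so I'll resend them in full.

Call:
step_arm(
  plan=[
    {"dx": 0.37, "dy": -0.3, "dz": -0.1, "rx": 0, "ry": 0, "rz": 0, "claw": 0},
    {"dx": 0.37, "dy": -0.3, "dz": -0.1, "rx": 0, "ry": 0, "rz": 0, "claw": 0},
    {"dx": 0.37, "dy": -0.3, "dz": -0.1, "rx": 0, "ry": 0, "rz": 0, "claw": 0},
    {"dx": 0.37, "dy": -0.3, "dz": 0, "rx": 0, "ry": 0, "rz": 0, "claw": 0},
    {"dx": 0.37, "dy": -0.3, "dz": 0, "rx": 0, "ry": 0, "rz": 0, "claw": 0},
    {"dx": 0.37, "dy": -0.3, "dz": 0, "rx": 0, "ry": 0, "rz": 0, "claw": 0},
    {"dx": 0.37, "dy": -0.3, "dz": 0, "rx": 0, "ry": 0, "rz": 0, "claw": 0},
    {"dx": 0.37, "dy": -0.3, "dz": 0, "rx": 0, "ry": 0, "rz": 0, "claw": 0},
    {"dx": 0.37, "dy": -0.3, "dz": 0, "rx": 0, "ry": 0, "rz": 0, "claw": 0},
    {"dx": 0.37, "dy": -0.3, "dz": 0, "rx": 0, "ry": 0, "rz": 0, "claw": 0},
  ],
)

```text
time_s: 1.65
ee_pos: [0.4252, -0.1371, 0.2528]
eef_rot: [3.141, -0.001, 0.278]
force: [1.1, -1.1, -0.1]
grip_width: 0.0937
grip_force: 0.0
```

Call:
step_arm(
  plan=[
    {"dx": 0.34, "dy": -0.28, "dz": 0, "rx": 0, "ry": 0, "rz": 0, "claw": 0},
    {"dx": 0.34, "dy": -0.28, "dz": 0, "rx": 0, "ry": 0, "rz": 0, "claw": 0},
    {"dx": 0.34, "dy": -0.28, "dz": 0, "rx": 0, "ry": 0, "rz": 0, "claw": 0},
    {"dx": 0, "dy": 0, "dz": 0, "rx": 0, "ry": 0, "rz": 0.089, "claw": 0},
    {"dx": 0, "dy": 0, "dz": 0, "rx": 0, "ry": 0, "rz": 0.089, "claw": 0},
    {"dx": 0, "dy": 0, "dz": 0, "rx": 0, "ry": 0, "rz": 0.089, "claw": 0},
    {"dx": 0, "dy": 0, "dz": 0, "rx": 0, "ry": 0, "rz": 0, "claw": 0},
    {"dx": 0, "dy": 0, "dz": 0, "rx": 0, "ry": 0, "rz": 0, "claw": 0},
  ],
)

```text
time_s: 2.45
ee_pos: [0.4994, -0.0302, 0.2525]
eef_rot: [-3.142, -0.0, -0.137]
force: [0.1, 0.0, -0.6]
grip_width: 0.0941
grip_force: 0.0
```

```bash
cat > look.py <<'E'
import sys
from h import *
from station import telemetry, viewer
n=sys.argv[1]
o=telemetry.get_obs(); p=viewer.camera("wrist")
print(o["ee_pos"],o["eef_rot"],o["qpos"],o["force"],o["moment"],o["time_s"])
cv2.imwrite(f"pics/{n}.png",p["img"][:,:,::-1]); np.savez(n+".npz",**p,**{k:o[k] for k in("ee_pos","eef_rot")})
X,c=wcloud(p,o)
for a,b in((.122,.14),(.07,.09),(.033,.042),(.008,.0155)):
    s=X[(X[:,2]>a)&(X[:,2]<b)&(abs(X[:,0]-.58)<.15)&(abs(X[:,1]+.045)<.1)]
    if len(s)>20: print(a,len(s),s.mean(0),cv2.minAreaRect((s[:,:2]*1000).astype(np.float32)))
E
python3 look.py w2
```

```text
[ 0.49941    -0.03021678  0.25249026] [-3.14156989e+00 -5.90893550e-05 -1.37455740e-01] [-1.33660838e-01  1.65497626e-01  1.61574477e+00  2.30479471e-05
  1.36029108e+00  1.57458641e+00] [ 0.07153515  0.01179188 -0.56876826] [0.0137691  0.02686603 0.00065775] 2.45
0.122 2525 [ 0.63082838 -0.04819493  0.13280689] ((630.1661987304688, -48.082401275634766), (41.419395446777344, 38.63838195800781), 80.33759307861328)
0.07 2726 [ 0.63007095 -0.04818522  0.08061961] ((631.3760986328125, -48.347381591796875), (105.93375396728516, 30.188556671142578), 81.5849838256836)
0.033 3425 [ 0.58073622 -0.04842623  0.03772706] ((612.1326293945312, -52.009605407714844), (121.84915161132812, 193.96420288085938), 49.18437576293945)
0.008 9102 [ 0.56411153 -0.03919322  0.0128007 ] ((581.0474853515625, -60.449859619140625), (153.97132873535156, 193.87286376953125), 81.66373443603516)
```

View pics/w2.png

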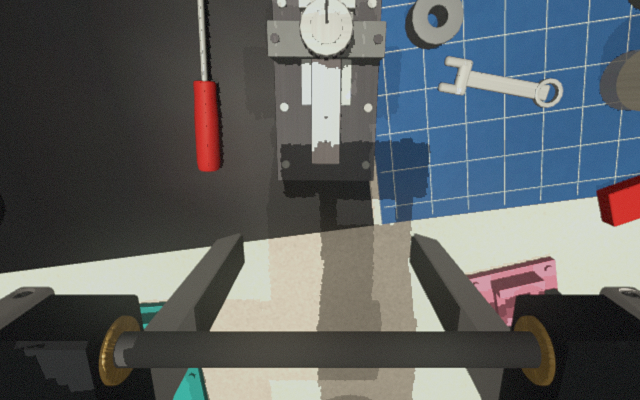

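The wrist view shows the real fixture with the knob at (326,27). The bar runs down the channel to its tail at (326,164). The spool at (437,18), wrench and screwdriver are alongside.

```bash
cat > bar.py <<'E'
import sys; from h import *
p=np.load(sys.argv[1]); X,c=wcloud(p,p)
a=-.1435; ax=np.array([np.cos(a),np.sin(a)]); ay=np.array([-ax[1],ax[0]]); O=np.array([.6315,-.0488])
f=np.c_[(X[:,:2]-O)@ax,(X[:,:2]-O)@ay,X[:,2]]
s=f[(f[:,2]>.032)&(f[:,2]<.043)&(abs(f[:,1])<.03)&(f[:,0]<-.02)&(f[:,0]>-.16)]
print("bar x range",np.percentile(s[:,0],[.5,5,99]),"y",np.percentile(s[:,1],[1,50,99]),"z",np.median(s[:,2]))
for q in(-.11,-.08,-.04):
    t=s[abs(s[:,0]-q)<.01]; print(q,np.percentile(t[:,1],[2,50,98]))
b=f[(f[:,2]>.006)&(f[:,2]<.016)&(abs(f[:,1])<.07)&(f[:,0]<.03)]
print("bed",b.min(0),b.max(0),np.percentile(b,[1,99],axis=0))
E
python3 bar.py w2.npz
```

```text
bar x range [-0.11991711 -0.11512048 -0.02091708] y [-0.013823    0.00097129  0.01518932] z 0.03781541584767971
-0.11 [-0.01332545  0.00097007  0.01527559]
-0.08 [-1.39174856e-02  9.43040100e-05  1.51440040e-02]
-0.04 [-0.01328854  0.00127234  0.01489573]
bed [-0.14517976 -0.05709937  0.00982588] [0.02999951 0.0582653  0.01597909] [[-0.14362234 -0.05594983  0.01096037]
 [-0.00984172  0.05718884  0.01489991]]
```

Call:
step_arm(
  plan=[
    {"dx": 0.284, "dy": -0.01, "dz": 0, "rx": 0, "ry": 0, "rz": 0.004, "claw": 0.4},
    {"dx": 0, "dy": 0, "dz": 0.4, "rx": 0, "ry": 0, "rz": 0, "claw": 0.4},
    {"dx": 0, "dy": 0, "dz": 0.4, "rx": 0, "ry": 0, "rz": 0, "claw": 0.4},
    {"dx": 0, "dy": 0, "dz": 0.4, "rx": 0, "ry": 0, "rz": 0, "claw": 0.4},
    {"dx": 0, "dy": 0, "dz": 0.4, "rx": 0, "ry": 0, "rz": 0, "claw": 0.4},
    {"dx": 0, "dy": 0, "dz": 0.25, "rx": 0, "ry": 0, "rz": 0, "claw": 0.4},
    {"dx": 0, "dy": 0, "dz": 0.175, "rx": 0, "ry": 0, "rz": 0, "claw": 0.4},
    {"dx": 0, "dy": 0, "dz": 0.15, "rx": 0, "ry": 0, "rz": 0, "claw": 0.4},
    {"dx": 0, "dy": 0, "dz": 0, "rx": 0, "ry": 0, "rz": 0, "claw": 0.4},
  ],
)

```text
time_s: 3.4
ee_pos: [0.5267, -0.0332, 0.0332]
eef_rot: [3.142, 0.003, -0.145]
force: [-0.1, 0.3, 1.1]
grip_width: 0.0561
grip_force: 0.0
```

Call:
step_arm(
  plan=[
    {"dx": 0, "dy": 0, "dz": 0, "rx": 0, "ry": 0, "rz": 0, "claw": 0.9},
    {"dx": 0, "dy": 0, "dz": 0, "rx": 0, "ry": 0, "rz": 0, "claw": 0.9},
    {"dx": 0, "dy": 0, "dz": 0, "rx": 0, "ry": 0, "rz": 0, "claw": 0.9},
    {"dx": 0, "dy": 0, "dz": 0, "rx": 0, "ry": 0, "rz": 0, "claw": 0.9},
    {"dx": 0, "dy": 0, "dz": 0, "rx": 0, "ry": 0, "rz": 0, "claw": 0.9},
  ],
  grip_force=12,
)

```text
time_s: 3.9
ee_pos: [0.528, -0.0332, 0.0356]
eef_rot: [-3.142, -0.001, -0.148]
force: [-2.7, 0.9, 7.2]
grip_width: 0.03
grip_force: 12.0
```

Call:
step_arm(
  plan=[
    {"dx": 0.03, "dy": 0, "dz": 0, "rx": 0, "ry": 0, "rz": 0, "claw": 0.9},
    {"dx": 0.03, "dy": 0, "dz": 0, "rx": 0, "ry": 0, "rz": 0, "claw": 0.9},
    {"dx": 0.03, "dy": 0, "dz": 0, "rx": 0, "ry": 0, "rz": 0, "claw": 0.9},
    {"dx": 0.03, "dy": 0, "dz": 0, "rx": 0, "ry": 0, "rz": 0, "claw": 0.9},
    {"dx": 0.03, "dy": 0, "dz": 0, "rx": 0, "ry": 0, "rz": 0, "claw": 0.9},
    {"dx": 0.02, "dy": 0, "dz": 0, "rx": 0, "ry": 0, "rz": 0, "claw": 0.9},
    {"dx": 0.02, "dy": 0, "dz": 0, "rx": 0, "ry": 0, "rz": 0, "claw": 0.9},
    {"dx": 0.01, "dy": 0, "dz": 0, "rx": 0, "ry": 0, "rz": 0, "claw": 0.9},
    {"dx": 0, "dy": 0, "dz": 0, "rx": 0, "ry": 0, "rz": 0, "claw": 0.9},
  ],
)

```text
time_s: 4.8
ee_pos: [0.5472, -0.0361, 0.0356]
eef_rot: [-3.142, 0.001, -0.148]
force: [-6.6, 0.5, 10.0]
grip_width: 0.0297
grip_force: 12.0
```

Call:
step_arm(
  plan=[
    {"dx": 0.01, "dy": 0, "dz": 0, "rx": 0, "ry": 0, "rz": 0, "claw": 0.9},
    {"dx": 0.005, "dy": 0, "dz": 0, "rx": 0, "ry": 0, "rz": 0, "claw": 0.9},
    {"dx": 0, "dy": 0, "dz": 0, "rx": 0, "ry": 0, "rz": 0, "claw": 0.9},
  ],
)

```text
time_s: 5.1
ee_pos: [0.5486, -0.0363, 0.0356]
eef_rot: [-3.142, 0.001, -0.148]
force: [-7.8, 1.3, 10.4]
grip_width: 0.0297
grip_force: 12.0
```

Call:
step_arm(
  plan=[
    {"dx": 0.005, "dy": 0, "dz": 0, "rx": 0, "ry": 0, "rz": 0, "claw": 0.9},
    {"dx": 0.005, "dy": 0, "dz": 0, "rx": 0, "ry": 0, "rz": 0, "claw": 0.9},
    {"dx": 0, "dy": 0, "dz": 0, "rx": 0, "ry": 0, "rz": 0, "claw": 0.9},
  ],
)

```text
time_s: 5.4
ee_pos: [0.5496, -0.0364, 0.0356]
eef_rot: [-3.142, 0.001, -0.148]
force: [-6.1, 1.4, 10.0]
grip_width: 0.0297
grip_force: 12.0
```

Call:
step_arm(
  plan=[
    {"dx": 0.005, "dy": 0, "dz": -0.005, "rx": 0, "ry": 0, "rz": 0, "claw": 0.9},
    {"dx": 0.005, "dy": 0, "dz": 0, "rx": 0, "ry": 0, "rz": 0, "claw": 0.9},
    {"dx": 0, "dy": 0, "dz": 0, "rx": 0, "ry": 0, "rz": 0, "claw": 0.9},
  ],
)

```text
time_s: 5.7
ee_pos: [0.5508, -0.0366, 0.0356]
eef_rot: [-3.142, 0.001, -0.148]
force: [-4.9, 0.4, 6.3]
grip_width: 0.0299
grip_force: 12.0
```

Call:
step_arm(
  plan=[
    {"dx": 0.005, "dy": 0, "dz": 0, "rx": 0, "ry": 0, "rz": 0, "claw": 0.9},
    {"dx": 0.005, "dy": 0, "dz": 0, "rx": 0, "ry": 0, "rz": 0, "claw": 0.9},
    {"dx": 0, "dy": 0, "dz": 0, "rx": 0, "ry": 0, "rz": 0, "claw": 0.9},
  ],
)

```text
time_s: 6.0
ee_pos: [0.5518, -0.0368, 0.0356]
eef_rot: [-3.142, 0.0, -0.148]
force: [-4.0, 0.7, 5.1]
grip_width: 0.0302
grip_force: 12.0
```

Call:
step_arm(
  plan=[
    {"dx": 0.005, "dy": 0, "dz": 0, "rx": 0, "ry": 0, "rz": 0, "claw": 0.9},
    {"dx": 0.005, "dy": 0, "dz": 0, "rx": 0, "ry": 0, "rz": 0, "claw": 0.9},
    {"dx": 0, "dy": 0, "dz": 0, "rx": 0, "ry": 0, "rz": 0, "claw": 0.9},
  ],
)

```text
time_s: 6.3
ee_pos: [0.5528, -0.037, 0.0356]
eef_rot: [-3.142, 0.0, -0.148]
force: [-4.8, 0.6, 5.1]
grip_width: 0.03
grip_force: 12.0
```

Call:
step_arm(
  plan=[
    {"dx": 0.005, "dy": 0, "dz": 0, "rx": 0, "ry": 0, "rz": 0, "claw": 0.9},
    {"dx": 0.005, "dy": 0, "dz": 0, "rx": 0, "ry": 0, "rz": 0, "claw": 0.9},
    {"dx": 0, "dy": 0, "dz": 0, "rx": 0, "ry": 0, "rz": 0, "claw": 0.9},
  ],
)

```text
time_s: 6.6
ee_pos: [0.5532, -0.037, 0.0355]
eef_rot: [3.142, 0.002, -0.148]
force: [-9.9, 0.8, 8.9]
grip_width: 0.03
grip_force: 12.0
```

Call:
step_arm(
  plan=[
    {"dx": 0.005, "dy": 0, "dz": 0, "rx": 0, "ry": 0, "rz": 0, "claw": 0.9},
    {"dx": 0.005, "dy": 0, "dz": 0, "rx": 0, "ry": 0, "rz": 0, "claw": 0.9},
    {"dx": 0, "dy": 0, "dz": 0, "rx": 0, "ry": 0, "rz": 0, "claw": 0.9},
  ],
)

```text
time_s: 6.9
ee_pos: [0.5537, -0.0371, 0.0354]
eef_rot: [3.142, 0.003, -0.148]
force: [-12.7, 1.9, 10.6]
grip_width: 0.03
grip_force: 12.0
```

Call:
step_arm(
  plan=[
    {"dx": 0.005, "dy": 0, "dz": 0, "rx": 0, "ry": 0, "rz": 0, "claw": 0.9},
    {"dx": 0.005, "dy": 0, "dz": 0, "rx": 0, "ry": 0, "rz": 0, "claw": 0.9},
    {"dx": 0, "dy": 0, "dz": 0, "rx": 0, "ry": 0, "rz": 0, "claw": 0.9},
  ],
)

```text
time_s: 7.2
ee_pos: [0.5544, -0.0372, 0.0352]
eef_rot: [3.141, 0.004, -0.148]
force: [-13.5, 1.2, 10.7]
grip_width: 0.0297
grip_force: 12.0
```

Call:
step_arm(
  plan=[
    {"dx": 0, "dy": 0, "dz": 0, "rx": 0, "ry": 0, "rz": 0, "claw": 0.4},
    {"dx": 0, "dy": 0, "dz": 0, "rx": 0, "ry": 0, "rz": 0, "claw": 0.4},
    {"dx": 0, "dy": 0, "dz": 0, "rx": 0, "ry": 0, "rz": 0, "claw": 0.4},
    {"dx": 0, "dy": 0, "dz": -0.2, "rx": 0, "ry": 0, "rz": 0, "claw": 0.4},
    {"dx": 0, "dy": 0, "dz": -0.45, "rx": 0, "ry": 0, "rz": 0, "claw": 0.4},
    {"dx": 0, "dy": 0, "dz": -0.45, "rx": 0, "ry": 0, "rz": 0, "claw": 0.4},
    {"dx": 0, "dy": 0, "dz": -0.45, "rx": 0, "ry": 0, "rz": 0, "claw": 0.4},
    {"dx": -0.3, "dy": 0, "dz": -0.3, "rx": 0, "ry": 0, "rz": 0, "claw": 0.4},
    {"dx": -0.3, "dy": 0, "dz": 0, "rx": 0, "ry": 0, "rz": 0, "claw": 0.4},
    {"dx": 0, "dy": 0, "dz": 0, "rx": 0, "ry": 0, "rz": 0, "claw": 0.4},
  ],
)

```text
time_s: 8.2
ee_pos: [0.4948, -0.0282, 0.2216]
eef_rot: [-3.142, -0.002, -0.148]
force: [-0.3, -0.3, -0.5]
grip_width: 0.0564
grip_force: 0.0
```

Call:
step_arm(
  plan=[
    {"dx": 0, "dy": 0, "dz": 0, "rx": 0, "ry": 0, "rz": 0, "claw": 0.4},
    {"dx": 0, "dy": 0, "dz": 0, "rx": 0, "ry": 0, "rz": 0, "claw": 0.4},
  ],
)

```text
time_s: 8.4
ee_pos: [0.4971, -0.0287, 0.2202]
eef_rot: [3.142, 0.0, -0.148]
force: [-0.4, 0.1, 0.4]
grip_width: 0.056
grip_force: 0.0
```

```bash
python3 look.py w3; python3 bar.py w3.npz
```

```text
[ 0.49710243 -0.02869782  0.2201768 ] [ 3.14156561e+00  1.22038188e-04 -1.47964811e-01] [-1.31224067e-01  1.85787021e-01  1.66814398e+00 -2.60277209e-05
  1.28778413e+00  1.58754434e+00] [-0.44864258  0.14881481  0.36179136] [0.03431513 0.04660831 0.00558464] 8.4
0.122 2481 [ 0.62621615 -0.04759324  0.13272634] ((624.8585205078125, -47.25513458251953), (41.29208755493164, 27.954322814941406), 81.31140899658203)
0.07 3429 [ 0.62984373 -0.04788     0.0805633 ] ((631.2330932617188, -48.415733337402344), (106.42526245117188, 30.0167236328125), 81.4900894165039)
0.033 3075 [ 0.58554414 -0.0497043   0.03765139] ((590.145263671875, -78.29627227783203), (96.674072265625, 151.70904541015625), 10.344554901123047)
0.008 10771 [ 0.55392379 -0.03757025  0.01278989] ((575.5889892578125, -59.782012939453125), (154.1404266357422, 182.89834594726562), 81.67595672607422)
bar x range [-0.09463319 -0.09072878 -0.0202933 ] y [-0.01429586  0.00034296  0.01468651] z 0.037790956555251554Traceback (most recent call last):
  File "bar.py", line 8, in <module>
    t=s[abs(s[:,0]-q)<.01]; print(q,np.percentile(t[:,1],[2,50,98]))
                                    ~~~~~~~~~~~~~^^^^^^^^^^^^^^^^^^
    return _quantile_unchecked(
        a, q, axis, out, overwrite_input, method, keepdims, weights)
    return _ureduce(a,
                    func=_quantile_ureduce_func,
    ...<5 lines>...
                    overwrite_input=overwrite_input,
                    method=method)
    r = func(a, **kwargs)
    result = _quantile(arr,
                       quantiles=q,
    ...<2 lines>...
                       out=out,
                       weights=wgt)
    slices_having_nans = np.isnan(arr[-1, ...])
                                  ~~~^^^^^^^^^
IndexError: index -1 is out of bounds for axis 0 with size 0
```

View pics/w3.png

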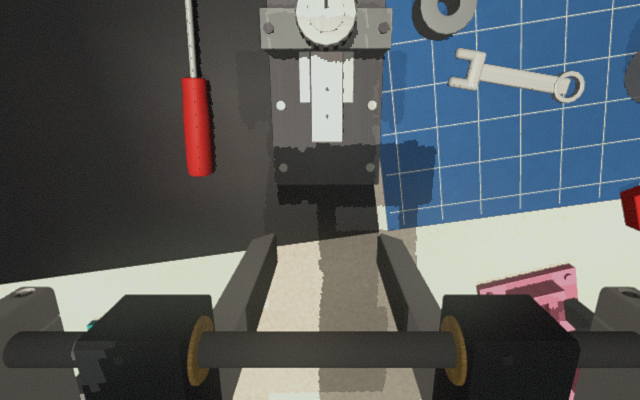

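Call:
step_arm(
  plan=[
    {"dx": 0.451, "dy": 0, "dz": 0, "rx": 0, "ry": 0, "rz": 0, "claw": 0.4},
    {"dx": 0.451, "dy": 0, "dz": 0, "rx": 0, "ry": 0, "rz": 0, "claw": 0.4},
    {"dx": 0.451, "dy": 0, "dz": 0, "rx": 0, "ry": 0, "rz": 0, "claw": 0.4},
    {"dx": 0, "dy": 0, "dz": 0, "rx": 0, "ry": 0, "rz": -0.0933, "claw": 0.4},
    {"dx": 0, "dy": 0, "dz": 0, "rx": 0, "ry": 0, "rz": -0.0933, "claw": 0.4},
    {"dx": 0, "dy": 0, "dz": 0, "rx": 0, "ry": 0, "rz": -0.0933, "claw": 0.4},
    {"dx": 0, "dy": 0, "dz": 0, "rx": 0, "ry": 0, "rz": -0.0933, "claw": 0.4},
    {"dx": 0, "dy": 0, "dz": 0, "rx": 0, "ry": 0, "rz": -0.0933, "claw": 0.4},
    {"dx": 0, "dy": 0, "dz": 0, "rx": 0, "ry": 0, "rz": -0.0933, "claw": 0.4},
    {"dx": 0, "dy": 0, "dz": 0, "rx": 0, "ry": 0, "rz": -0.0933, "claw": 0.4},
  ],
)

```text
time_s: 9.45
ee_pos: [0.6308, -0.0486, 0.2194]
eef_rot: [-3.141, 0.001, 0.884]
force: [0.3, 0.6, -0.8]
grip_width: 0.0563
grip_force: 0.0
```

Call:
step_arm(
  plan=[
    {"dx": 0, "dy": 0, "dz": 0, "rx": 0, "ry": 0, "rz": -0.0933, "claw": 0.4},
    {"dx": 0, "dy": 0, "dz": 0, "rx": 0, "ry": 0, "rz": -0.0933, "claw": 0.4},
    {"dx": 0, "dy": 0, "dz": 0, "rx": 0, "ry": 0, "rz": -0.0933, "claw": 0.4},
    {"dx": 0, "dy": 0, "dz": 0, "rx": 0, "ry": 0, "rz": -0.0933, "claw": 0.4},
    {"dx": 0, "dy": 0, "dz": 0, "rx": 0, "ry": 0, "rz": -0.0933, "claw": 0.4},
    {"dx": 0, "dy": 0, "dz": 0, "rx": 0, "ry": 0, "rz": -0.0933, "claw": 0.4},
    {"dx": 0, "dy": 0, "dz": 0, "rx": 0, "ry": 0, "rz": -0.0933, "claw": 0.4},
    {"dx": 0, "dy": 0, "dz": 0, "rx": 0, "ry": 0, "rz": -0.0933, "claw": 0.4},
    {"dx": 0, "dy": 0, "dz": 0, "rx": 0, "ry": 0, "rz": -0.0933, "claw": 0.4},
    {"dx": 0, "dy": 0, "dz": 0, "rx": 0, "ry": 0, "rz": -0.0933, "claw": 0.4},
  ],
)

```text
time_s: 10.45
ee_pos: [0.6308, -0.0486, 0.2194]
eef_rot: [-3.141, -0.001, 2.35]
force: [0.2, 1.0, -0.3]
grip_width: 0.0562
grip_force: 0.0
```

Call:
step_arm(
  plan=[
    {"dx": 0, "dy": 0, "dz": 0, "rx": 0, "ry": 0, "rz": -0.0933, "claw": 0.4},
    {"dx": 0, "dy": 0, "dz": 0, "rx": 0, "ry": 0, "rz": -0.0933, "claw": 0.4},
    {"dx": 0, "dy": 0, "dz": 0, "rx": 0, "ry": 0, "rz": -0.0933, "claw": 0.4},
    {"dx": 0, "dy": 0, "dz": 0, "rx": 0, "ry": 0, "rz": -0.0933, "claw": 0.4},
    {"dx": 0, "dy": 0, "dz": 0, "rx": 0, "ry": 0, "rz": -0.0933, "claw": 0.4},
    {"dx": 0, "dy": 0, "dz": 0, "rx": 0, "ry": 0, "rz": -0.0933, "claw": 0.4},
    {"dx": 0, "dy": 0, "dz": 0, "rx": 0, "ry": 0, "rz": -0.0933, "claw": 0.4},
    {"dx": 0, "dy": 0, "dz": 0, "rx": 0, "ry": 0, "rz": 0, "claw": 0.4},
    {"dx": 0, "dy": 0, "dz": 0, "rx": 0, "ry": 0, "rz": 0, "claw": 0.4},
  ],
)

```text
time_s: 11.35
ee_pos: [0.6306, -0.0486, 0.2198]
eef_rot: [3.141, -0.001, -2.918]
force: [0.7, 0.6, 0.2]
grip_width: 0.0568
grip_force: 0.0
```

```bash
python3 - <<'E'
from station import telemetry
o=telemetry.get_obs()
for k in("ee_pos","eef_rot","qpos","force","moment","time_s"):print(k,o[k])
E
```

```text
ee_pos [ 0.6305646  -0.04857012  0.21981552]
eef_rot [ 3.14129628e+00 -7.33634223e-04 -2.91832710e+00]
qpos [-1.34786983e-01  4.88737408e-01  1.26652409e+00  2.08260820e-05
  1.38712213e+00 -1.92885257e+00]
force [0.74590908 0.55533862 0.23035723]
moment [ 0.05188621 -0.12101104 -0.05729663]
time_s 11.35
```

Call:
step_arm(
  plan=[
    {"dx": 0, "dy": 0, "dz": 0.4, "rx": 0, "ry": 0, "rz": 0, "claw": 0.4},
    {"dx": 0, "dy": 0, "dz": 0.3, "rx": 0, "ry": 0, "rz": 0, "claw": 0.4},
    {"dx": 0, "dy": 0, "dz": 0.2, "rx": 0, "ry": 0, "rz": 0, "claw": 0.4},
    {"dx": 0, "dy": 0, "dz": 0.1, "rx": 0, "ry": 0, "rz": 0, "claw": 0.4},
    {"dx": 0, "dy": 0, "dz": 0, "rx": 0, "ry": 0, "rz": 0, "claw": 0.4},
    {"dx": 0, "dy": 0, "dz": 0, "rx": 0, "ry": 0, "rz": 0, "claw": 0.4},
    {"dx": 0, "dy": 0, "dz": 0, "rx": 0, "ry": 0, "rz": 0, "claw": 0.4},
  ],
)

```text
time_s: 12.05
ee_pos: [0.6309, -0.0486, 0.1218]
eef_rot: [-3.141, 0.002, -2.914]
force: [0.4, 0.8, 0.6]
grip_width: 0.0562
grip_force: 0.0
```

Call:
step_arm(
  plan=[
    {"dx": 0, "dy": 0, "dz": 0, "rx": 0, "ry": 0, "rz": 0, "claw": 0.85},
    {"dx": 0, "dy": 0, "dz": 0, "rx": 0, "ry": 0, "rz": 0, "claw": 0.85},
    {"dx": 0, "dy": 0, "dz": 0, "rx": 0, "ry": 0, "rz": 0, "claw": 0.85},
    {"dx": 0, "dy": 0, "dz": 0, "rx": 0, "ry": 0, "rz": 0, "claw": 0.85},
  ],
  grip_force=40,
)

```text
time_s: 12.45
ee_pos: [0.6305, -0.0485, 0.1209]
eef_rot: [-3.141, 0.001, -2.914]
force: [-0.6, 0.2, 3.6]
grip_width: 0.0392
grip_force: 40.0
```

```bash
cat > st.py <<'E'
from station import telemetry
o=telemetry.get_obs()
for k in("ee_pos","eef_rot","qpos","force","moment","grip_width","time_s"):print(k,o[k])
E
python3 st.py
```

```text
ee_pos [ 0.63051338 -0.0485153   0.12089994]
eef_rot [-3.14137604e+00  6.36178802e-04 -2.91384676e+00]
qpos [-1.34712856e-01  5.73679582e-01  1.37458470e+00  2.47826584e-05
  1.19265672e+00 -1.93326414e+00]
force [-0.60421758  0.16025975  3.61918601]
moment [ 0.09778487 -0.05805582 -0.0582724 ]
grip_width 0.03920048383980509
time_s 12.45
```

Call:
step_arm(
  plan=[
    {"dx": 0, "dy": 0, "dz": 0.0054, "rx": 0, "ry": 0, "rz": 0.09, "claw": 0.85},
    {"dx": 0, "dy": 0, "dz": 0.0054, "rx": 0, "ry": 0, "rz": 0.09, "claw": 0.85},
    {"dx": 0, "dy": 0, "dz": 0.0054, "rx": 0, "ry": 0, "rz": 0.09, "claw": 0.85},
    {"dx": 0, "dy": 0, "dz": 0.0054, "rx": 0, "ry": 0, "rz": 0.09, "claw": 0.85},
    {"dx": 0, "dy": 0, "dz": 0.0054, "rx": 0, "ry": 0, "rz": 0.09, "claw": 0.85},
    {"dx": 0, "dy": 0, "dz": 0.0054, "rx": 0, "ry": 0, "rz": 0.09, "claw": 0.85},
    {"dx": 0, "dy": 0, "dz": 0.0054, "rx": 0, "ry": 0, "rz": 0.09, "claw": 0.85},
    {"dx": 0, "dy": 0, "dz": 0.0054, "rx": 0, "ry": 0, "rz": 0.09, "claw": 0.85},
    {"dx": 0, "dy": 0, "dz": 0.0054, "rx": 0, "ry": 0, "rz": 0.09, "claw": 0.85},
    {"dx": 0, "dy": 0, "dz": 0.0054, "rx": 0, "ry": 0, "rz": 0.09, "claw": 0.85},
  ],
)

```text
time_s: 13.45
ee_pos: [0.6315, -0.0466, 0.1156]
eef_rot: [3.138, -0.001, 1.951]
force: [10.0, 11.1, -0.9]
grip_width: 0.0394
grip_force: 40.0
```

```bash
python3 st.py
```

```text
ee_pos [ 0.63149357 -0.04664167  0.11555821]
eef_rot [ 3.13758858e+00 -1.02200750e-03  1.95089321e+00]
qpos [-0.13270359  0.57989464  1.37813676  0.00308709  1.18057529 -0.51396847]
force [10.02082525 11.14821001 -0.93090348]
moment [ 2.25361883 -1.86788708  0.20485445]
grip_width 0.039404569544414104
time_s 13.45
```

Call:
step_arm(
  plan=[
    {"dx": 0.007, "dy": 0.008, "dz": 0, "rx": 0, "ry": 0, "rz": 0, "claw": 0.85},
    {"dx": 0.007, "dy": 0.008, "dz": 0, "rx": 0, "ry": 0, "rz": 0, "claw": 0.85},
    {"dx": 0, "dy": 0.0013, "dz": 0.003, "rx": 0, "ry": 0, "rz": 0.05, "claw": 0.85},
    {"dx": 0, "dy": 0.0013, "dz": 0.003, "rx": 0, "ry": 0, "rz": 0.05, "claw": 0.85},
    {"dx": 0, "dy": 0.0013, "dz": 0.003, "rx": 0, "ry": 0, "rz": 0.05, "claw": 0.85},
  ],
)

```text
time_s: 13.95
ee_pos: [0.6321, -0.0462, 0.1146]
eef_rot: [3.14, -0.0, 1.718]
force: [2.7, 2.6, 3.7]
grip_width: 0.0392
grip_force: 40.0
```

```bash
python3 st.py
```

```text
ee_pos [ 0.63210062 -0.04621496  0.11460217]
eef_rot [ 3.14023951e+00 -6.63698458e-05  1.71757664e+00]
qpos [-1.30937910e-01  5.83130899e-01  1.37540200e+00  4.69919335e-04
  1.18177669e+00 -2.77896135e-01]
force [2.65284297 2.58452671 3.70571561]
moment [ 0.50249303 -0.56738614  0.14272288]
grip_width 0.0392224668932441
time_s 13.95
```

```bash
cat > avg.py <<'E'
from station import telemetry, viewer
import numpy as np
M=[];F=[];Y=[]
for i in range(5):
    viewer.camera("wrist"); o=telemetry.get_obs(); M.append(o["moment"][2]);F.append(o["force"]);Y.append(o["eef_rot"][2])
print("Mz %.3f sd %.3f"%(np.mean(M),np.std(M)),"F",np.mean(F,0).round(1),"turned %.3f"%((3.369-np.mean(Y))%(2*np.pi)),o["ee_pos"].round(4),o["time_s"])
E
python3 avg.py
```

```text
Mz -0.144 sd 0.079 F [3.4 3.5 3.7] turned 1.649 [ 0.6321 -0.0463  0.1146] 14.2
```

Call:
step_arm(
  plan=[
    {"dx": 0, "dy": 0.0013, "dz": 0.003, "rx": 0, "ry": 0, "rz": 0.05, "claw": 0.85},
    {"dx": 0, "dy": 0.0013, "dz": 0.003, "rx": 0, "ry": 0, "rz": 0.05, "claw": 0.85},
  ],
)

```text
time_s: 14.4
ee_pos: [0.6324, -0.0463, 0.114]
eef_rot: [3.14, -0.0, 1.563]
force: [3.5, 4.9, 3.6]
grip_width: 0.0393
grip_force: 40.0
```

```bash
python3 avg.py
```

```text
Mz -0.150 sd 0.111 F [3.9 3.7 3.7] turned 1.806 [ 0.6324 -0.0463  0.114 ] 14.65
```

Call:
step_arm(
  plan=[
    {"dx": 0, "dy": 0.0013, "dz": 0.003, "rx": 0, "ry": 0, "rz": 0.05, "claw": 0.85},
    {"dx": 0, "dy": 0.0013, "dz": 0.003, "rx": 0, "ry": 0, "rz": 0.05, "claw": 0.85},
  ],
)

```text
time_s: 14.85
ee_pos: [0.6327, -0.0463, 0.1134]
eef_rot: [3.14, -0.0, 1.406]
force: [3.8, 3.7, 3.3]
grip_width: 0.0393
grip_force: 40.0
```

```bash
python3 avg.py
```

```text
Mz -0.156 sd 0.071 F [3.8 3.6 3.3] turned 1.963 [ 0.6327 -0.0463  0.1134] 15.1
```

```bash
sed -i 's/^M=\[\]/print("moving Mz %.3f"%telemetry.get_obs()["moment"][2]);M=[]/; s/^print("Mz/print(np.round(M,3));print("Mz/' avg.py; python3 avg.py
```

```text
moving Mz -0.163
[-0.218 -0.268 -0.172 -0.187 -0.183]
Mz -0.206 sd 0.035 F [4.5 3.8 3.2] turned 1.961 [ 0.6327 -0.0463  0.1134] 15.35
```

Call:
step_arm(
  plan=[
    {"dx": 0, "dy": 0.0013, "dz": 0.003, "rx": 0, "ry": 0, "rz": 0.05, "claw": 0.85},
    {"dx": 0, "dy": 0.0013, "dz": 0.003, "rx": 0, "ry": 0, "rz": 0.05, "claw": 0.85},
  ],
)

```text
time_s: 15.55
ee_pos: [0.633, -0.0464, 0.1128]
eef_rot: [3.14, -0.001, 1.249]
force: [4.9, 4.5, 3.9]
grip_width: 0.0394
grip_force: 40.0
```

```bash
python3 avg.py
```

```text
moving Mz 0.168
[ 0.024 -0.239 -0.196 -0.192 -0.208]
Mz -0.162 sd 0.095 F [4.8 3.6 3.3] turned 2.120 [ 0.6329 -0.0464  0.1128] 15.8
```

Call:
step_arm(
  plan=[
    {"dx": 0, "dy": 0.0013, "dz": 0.003, "rx": 0, "ry": 0, "rz": 0.05, "claw": 0.85},
    {"dx": 0, "dy": 0.0013, "dz": 0.003, "rx": 0, "ry": 0, "rz": 0.05, "claw": 0.85},
  ],
)

```text
time_s: 16.0
ee_pos: [0.6332, -0.0465, 0.1122]
eef_rot: [3.14, -0.001, 1.091]
force: [4.8, 3.2, 3.5]
grip_width: 0.0391
grip_force: 40.0
```

```bash
python3 avg.py
```

```text
moving Mz 0.159
[-0.013 -0.19  -0.215 -0.18  -0.249]
Mz -0.169 sd 0.082 F [4.8 4.  3.4] turned 2.277 [ 0.6332 -0.0465  0.1122] 16.25
```

Call:
step_arm(
  plan=[
    {"dx": 0, "dy": 0.0013, "dz": 0.003, "rx": 0, "ry": 0, "rz": 0.05, "claw": 0.85},
    {"dx": 0, "dy": 0.0013, "dz": 0.003, "rx": 0, "ry": 0, "rz": 0.05, "claw": 0.85},
  ],
)

```text
time_s: 16.45
ee_pos: [0.6335, -0.0466, 0.1116]
eef_rot: [3.14, -0.001, 0.934]
force: [4.5, 3.0, 3.5]
grip_width: 0.0393
grip_force: 40.0
```

```bash
sed -i 's/range(5)/range(8)/; s/np.mean(M),np.std(M)/np.mean(M[2:]),np.std(M[2:])/' avg.py; python3 avg.py
```

```text
moving Mz 0.192
[ 0.017 -0.243 -0.164 -0.198 -0.169 -0.163 -0.214 -0.151]
Mz -0.176 sd 0.022 F [5.1 3.2 3.5] turned 2.433 [ 0.6335 -0.0466  0.1116] 16.85
```

Call:
step_arm(
  plan=[
    {"dx": 0, "dy": 0.0013, "dz": 0.003, "rx": 0, "ry": 0, "rz": 0.05, "claw": 0.85},
    {"dx": 0, "dy": 0.0013, "dz": 0.003, "rx": 0, "ry": 0, "rz": 0.05, "claw": 0.85},
  ],
)

```text
time_s: 17.05
ee_pos: [0.6337, -0.0468, 0.1111]
eef_rot: [3.14, -0.001, 0.777]
force: [5.1, 3.0, 3.3]
grip_width: 0.0393
grip_force: 40.0
```

```bash
python3 avg.py
```

```text
moving Mz 0.230
[ 0.089 -0.215 -0.182 -0.151 -0.159 -0.125 -0.181 -0.172]
Mz -0.162 sd 0.020 F [5.2 3.3 3.5] turned 2.591 [ 0.6337 -0.0468  0.111 ] 17.45
```

Call:
step_arm(
  plan=[
    {"dx": 0, "dy": 0.001, "dz": 0.002, "rx": 0, "ry": 0, "rz": 0.035, "claw": 0.85},
    {"dx": 0, "dy": 0.001, "dz": 0.002, "rx": 0, "ry": 0, "rz": 0.035, "claw": 0.85},
  ],
)

```text
time_s: 17.65
ee_pos: [0.6338, -0.047, 0.1107]
eef_rot: [3.14, -0.001, 0.668]
force: [5.1, 2.8, 3.3]
grip_width: 0.0393
grip_force: 40.0
```

```bash
sed -i 's/range(8)/range(14)/' avg.py; python3 avg.py
```

```text
moving Mz 0.187
[ 0.1   -0.033 -0.073 -0.094 -0.125 -0.081 -0.085 -0.149 -0.131 -0.165
 -0.086 -0.147 -0.164 -0.078]
Mz -0.115 sd 0.034 F [5.3 3.  3.6] turned 2.700 [ 0.6338 -0.047   0.1106] 18.35
```

```bash
sed -i 's/range(14)/range(6)/; s/^print("moving/print("tau5 %.4f"%telemetry.get_obs()["tau"][5]);print("moving/' avg.py; echo 'print("tau5 %.4f"%o["tau"][5])' >> avg.py; python3 avg.py
```

```text
tau5 -0.1128
moving Mz -0.078
[-0.158 -0.126 -0.098 -0.111 -0.138 -0.141]
Mz -0.122 sd 0.018 F [5.2 3.  3.9] turned 2.699 [ 0.6339 -0.047   0.1107] 18.65
tau5 -0.1128
```

Call:
step_arm(
  plan=[
    {"dx": 0, "dy": 0, "dz": 0.001, "rx": 0, "ry": 0, "rz": 0.015, "claw": 0.85},
    {"dx": 0, "dy": 0.001, "dz": 0.001, "rx": 0, "ry": 0, "rz": 0.015, "claw": 0.85},
  ],
)

```text
time_s: 18.85
ee_pos: [0.6339, -0.0471, 0.1105]
eef_rot: [3.14, -0.001, 0.622]
force: [5.1, 3.7, 4.0]
grip_width: 0.0391
grip_force: 40.0
```

```bash
python3 avg.py
```

```text
tau5 -0.2850
moving Mz 0.221
[0.128 0.069 0.084 0.029 0.056 0.056]
Mz 0.057 sd 0.019 F [4.8 2.8 4.2] turned 2.746 [ 0.6339 -0.0471  0.1105] 19.15
tau5 0.0738
```

Call:
step_arm(
  plan=[
    {"dx": 0, "dy": 0, "dz": 0.0015, "rx": 0, "ry": 0, "rz": 0.03, "claw": 0.85},
    {"dx": 0, "dy": 0, "dz": 0.001, "rx": 0, "ry": 0, "rz": 0.015, "claw": 0.85},
    {"dx": 0, "dy": 0, "dz": 0, "rx": 0, "ry": 0, "rz": 0, "claw": 0.85},
    {"dx": 0, "dy": 0, "dz": 0, "rx": 0, "ry": 0, "rz": -0.006, "claw": 0.85},
    {"dx": 0, "dy": 0, "dz": 0, "rx": 0, "ry": 0, "rz": -0.006, "claw": 0.85},
    {"dx": 0, "dy": 0, "dz": 0, "rx": 0, "ry": 0, "rz": -0.006, "claw": 0.85},
    {"dx": 0, "dy": 0, "dz": 0, "rx": 0, "ry": 0, "rz": 0, "claw": 0.85},
    {"dx": 0, "dy": 0, "dz": 0, "rx": 0, "ry": 0, "rz": 0, "claw": 0.85},
  ],
)

```text
time_s: 19.95
ee_pos: [0.6339, -0.0471, 0.1103]
eef_rot: [3.14, -0.002, 0.581]
force: [4.2, 2.3, 4.3]
grip_width: 0.0394
grip_force: 40.0
```

```bash
python3 avg.py
```

```text
tau5 -0.0334
moving Mz -0.063
[-0.026 -0.089  0.023 -0.052 -0.083 -0.027]
Mz -0.035 sd 0.039 F [5.2 2.5 4.3] turned 2.788 [ 0.6339 -0.0471  0.1103] 20.25
tau5 -0.0203
```

Call:
step_arm(
  plan=[
    {"dx": 0, "dy": 0, "dz": 0, "rx": 0, "ry": 0, "rz": -0.005, "claw": 0.85},
    {"dx": 0, "dy": 0, "dz": 0, "rx": 0, "ry": 0, "rz": 0, "claw": 0.85},
    {"dx": 0, "dy": 0, "dz": 0, "rx": 0, "ry": 0, "rz": 0, "claw": 0.85},
  ],
)

```text
time_s: 20.55
ee_pos: [0.6339, -0.0471, 0.1103]
eef_rot: [3.14, -0.002, 0.588]
force: [4.7, 2.7, 4.8]
grip_width: 0.0397
grip_force: 40.0
```

```bash
python3 avg.py
```

```text
tau5 -0.0478
moving Mz 0.010
[-0.051 -0.029 -0.082 -0.068  0.002 -0.054]
Mz -0.051 sd 0.032 F [4.6 2.7 4.9] turned 2.781 [ 0.6339 -0.0471  0.1103] 20.85
tau5 -0.0376
```

Call:
step_arm(
  plan=[
    {"dx": 0, "dy": 0, "dz": 0, "rx": 0, "ry": 0, "rz": -0.01, "claw": 0.85},
    {"dx": 0, "dy": 0, "dz": 0, "rx": 0, "ry": 0, "rz": -0.01, "claw": 0.85},
    {"dx": 0, "dy": 0, "dz": 0, "rx": 0, "ry": 0, "rz": 0, "claw": 0.85},
    {"dx": 0, "dy": 0, "dz": 0, "rx": 0, "ry": 0, "rz": 0, "claw": 0.85},
  ],
)

```text
time_s: 21.25
ee_pos: [0.6339, -0.0471, 0.1105]
eef_rot: [3.14, -0.002, 0.62]
force: [3.7, 3.3, 5.4]
grip_width: 0.039
grip_force: 40.0
```

```bash
python3 avg.py
```

```text
tau5 -0.0241
moving Mz -0.026
[ 0.008  0.013 -0.043 -0.035 -0.034  0.01 ]
Mz -0.026 sd 0.021 F [4.1 3.4 5.9] turned 2.749 [ 0.6339 -0.047   0.1104] 21.55
tau5 -0.0018
```

Call:
step_arm(
  plan=[
    {"dx": 0, "dy": 0, "dz": 0, "rx": 0, "ry": 0, "rz": -0.01, "claw": 0.85},
    {"dx": 0, "dy": 0, "dz": 0, "rx": 0, "ry": 0, "rz": 0, "claw": 0.85},
    {"dx": 0, "dy": 0, "dz": 0, "rx": 0, "ry": 0, "rz": 0, "claw": 0.85},
  ],
)

```text
time_s: 21.85
ee_pos: [0.6339, -0.047, 0.1105]
eef_rot: [3.14, -0.002, 0.636]
force: [2.8, 2.8, 5.4]
grip_width: 0.0394
grip_force: 40.0
```

```bash
python3 avg.py
```

```text
tau5 -0.0393
moving Mz -0.009
[ 0.049 -0.039  0.053  0.006  0.068 -0.044]
Mz 0.021 sd 0.044 F [3.5 3.5 5.9] turned 2.733 [ 0.6339 -0.0471  0.1105] 22.15
tau5 -0.0180
```

Call:
step_arm(
  plan=[
    {"dx": 0, "dy": -0.0013, "dz": -0.003, "rx": 0, "ry": 0, "rz": -0.05, "claw": 0.85},
    {"dx": 0, "dy": -0.0013, "dz": -0.003, "rx": 0, "ry": 0, "rz": -0.05, "claw": 0.85},
  ],
)

```text
time_s: 22.35
ee_pos: [0.6337, -0.0468, 0.1111]
eef_rot: [3.14, -0.001, 0.796]
force: [4.3, 3.8, 4.9]
grip_width: 0.0393
grip_force: 40.0
```

```bash
sed -i 's/range(6)/range(10)/; s/M.append(/T.append(o["tau"][5]);M.append(/; s/;M=\[\]/;M=[];T=[]/' avg.py; echo 'print("tau",np.round(T,3))'>>avg.py; python3 avg.py
```

```text
tau5 1.6008
moving Mz -0.121
[0.039 0.17  0.2   0.102 0.188 0.21  0.199 0.153 0.201 0.189]
Mz 0.180 sd 0.033 F [3.8 3.2 6.3] turned 2.575 [ 0.6337 -0.0468  0.1111] 22.85
tau5 0.1886
tau [ 0.938 -1.113 -0.269  0.068  0.16   0.182  0.187  0.188  0.189  0.189]
```

Call:
step_arm(
  plan=[
    {"dx": 0, "dy": 0.0013, "dz": 0.003, "rx": 0, "ry": 0, "rz": 0.05, "claw": 0.85},
    {"dx": 0, "dy": 0.0013, "dz": 0.003, "rx": 0, "ry": 0, "rz": 0.05, "claw": 0.85},
  ],
)

```text
time_s: 23.05
ee_pos: [0.6339, -0.047, 0.1105]
eef_rot: [3.14, -0.002, 0.633]
force: [4.4, 2.1, 6.9]
grip_width: 0.0393
grip_force: 40.0
```

```bash
python3 avg.py
```

```text
tau5 -1.5427
moving Mz 0.196
[-0.002 -0.105 -0.105 -0.153 -0.084 -0.139 -0.128 -0.13  -0.112 -0.074]
Mz -0.116 sd 0.026 F [3.5 3.1 6. ] turned 2.735 [ 0.6339 -0.047   0.1105] 23.55
tau5 -0.1306
tau [-0.881  1.171  0.327 -0.01  -0.102 -0.124 -0.129 -0.13  -0.13  -0.131]
```

Call:
step_arm(
  plan=[
    {"dx": 0, "dy": 0.0013, "dz": 0.003, "rx": 0, "ry": 0, "rz": 0.05, "claw": 0.85},
    {"dx": 0, "dy": 0.0013, "dz": 0.003, "rx": 0, "ry": 0, "rz": 0.05, "claw": 0.85},
  ],
)

```text
time_s: 23.75
ee_pos: [0.6341, -0.0473, 0.1099]
eef_rot: [3.141, -0.002, 0.476]
force: [3.2, 3.1, 7.1]
grip_width: 0.0395
grip_force: 40.0
```

```bash
python3 avg.py
```

```text
tau5 -1.5017
moving Mz 0.232
[ 0.108 -0.07  -0.087 -0.058 -0.135 -0.06  -0.05  -0.152 -0.04  -0.098]
Mz -0.085 sd 0.038 F [3.8 3.1 6.6] turned 2.892 [ 0.6341 -0.0473  0.1099] 24.25
tau5 -0.0920
tau [-0.841  1.209  0.366  0.029 -0.064 -0.086 -0.091 -0.092 -0.092 -0.092]
```

Call:
step_arm(
  plan=[
    {"dx": 0, "dy": 0, "dz": -0.003, "rx": 0, "ry": 0, "rz": -0.012, "claw": 0.85},
    {"dx": 0, "dy": -0.001, "dz": -0.003, "rx": 0, "ry": 0, "rz": -0.012, "claw": 0.85},
    {"dx": 0, "dy": 0, "dz": -0.002, "rx": 0, "ry": 0, "rz": -0.012, "claw": 0.85},
    {"dx": 0, "dy": 0, "dz": 0, "rx": 0, "ry": 0, "rz": 0, "claw": 0.85},
  ],
)

```text
time_s: 24.65
ee_pos: [0.634, -0.0472, 0.1102]
eef_rot: [3.141, -0.001, 0.536]
force: [5.7, 2.3, 1.6]
grip_width: 0.0393
grip_force: 40.0
```

```bash
python3 avg.py
```

```text
tau5 -0.2861
moving Mz 0.014
[0.096 0.084 0.058 0.055 0.093 0.039 0.063 0.067 0.004 0.082]
Mz 0.057 sd 0.026 F [6.  2.7 2. ] turned 2.834 [ 0.634  -0.0472  0.1102] 25.15
tau5 0.0510
tau [-0.063  0.024  0.046  0.05   0.051  0.051  0.051  0.051  0.051  0.051]
```

Call:
step_arm(
  plan=[
    {"dx": 0, "dy": 0, "dz": 0, "rx": 0, "ry": 0, "rz": 0, "claw": 0.35},
    {"dx": 0, "dy": 0, "dz": 0, "rx": 0, "ry": 0, "rz": 0, "claw": 0.35},
    {"dx": 0, "dy": 0, "dz": 0, "rx": 0, "ry": 0, "rz": 0, "claw": 0.35},
    {"dx": 0, "dy": 0, "dz": -0.1, "rx": 0, "ry": 0, "rz": 0, "claw": 0.35},
    {"dx": 0, "dy": 0, "dz": -0.3, "rx": 0, "ry": 0, "rz": 0, "claw": 0.35},
    {"dx": 0, "dy": 0, "dz": -0.4, "rx": 0, "ry": 0, "rz": 0, "claw": 0.35},
    {"dx": 0, "dy": 0, "dz": -0.4, "rx": 0, "ry": 0, "rz": 0, "claw": 0.35},
    {"dx": 0, "dy": 0, "dz": 0, "rx": 0, "ry": 0, "rz": 0, "claw": 0.35},
    {"dx": 0, "dy": 0, "dz": 0, "rx": 0, "ry": 0, "rz": 0, "claw": 0.35},
  ],
)

```text
time_s: 26.05
ee_pos: [0.6335, -0.0473, 0.231]
eef_rot: [3.141, -0.001, 0.533]
force: [0.4, 1.3, -1.1]
grip_width: 0.0609
grip_force: 0.0
```

```bash
python3 - <<'E'
from h import *
from station import viewer,telemetry
print(telemetry.get_obs()["force"])
p=viewer.camera("scene"); cv2.imwrite("pics/s2.png",cv2.resize(p["img"][100:280,240:480,::-1],None,fx=3,fy=3))
X,c=cloud(p,(300,195,380,265)); k=X[(X[:,2]>.1)&(X[:,2]<.14)&(np.hypot(X[:,0]-.632,X[:,1]+.048)<.025)]
print("knob top z",np.percentile(k[:,2],[50,80,95]))
E
```

```text
[ 0.38491717  1.30396086 -1.12730843]
knob top z [0.11949833 0.1216134  0.1229402 ]
```

View pics/s2.png

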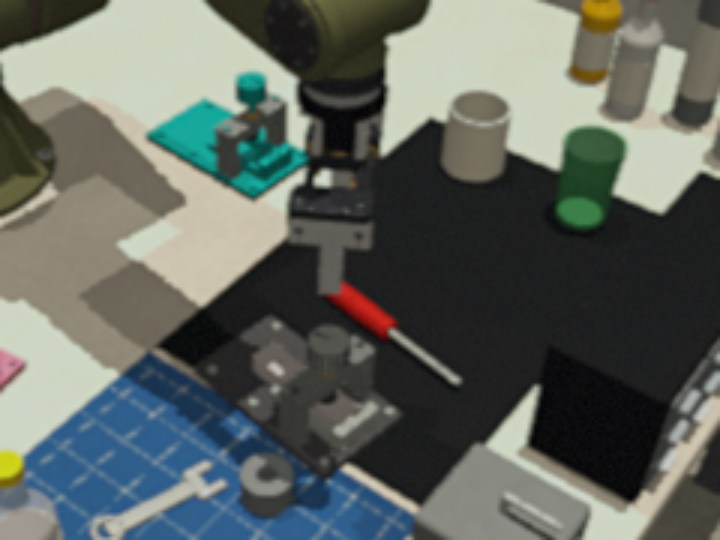

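The gripper is clear above the fixture and the bystanders are undisturbed. The knob, at about (330,345) in the crop, has its top at about 0.121 m, as expected after 2.83 rad.

```bash
python3 -c "
from station import hand_in
print(hand_in())"
```

```text
the job is handed in; nothing more can be done
None
```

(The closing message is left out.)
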